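Shut the colour palette's lids with a fingertip run

ROBOT

A 7-joint arm with a two-finger parallel gripper is mounted at the origin on a cart in front of the work surface, level with it; the furniture and walls round the work are solid. World frame = base frame: x ahead of the robot, y to its left, z up, the work surface at z = 0. Lengths are in m, angles in rad, forces in N, time in s.
With the tool pointing down it reaches from about 0.4 to 0.85 m from the base axis. Payload 4.5 kg.
Tool frame: the origin (TCP) lies on the centre line of the jaws, within the pads' length; the fingertips stand 8 mm ahead of it and the grasp point (between the pads) lies 11 mm behind it; z points along the fingers, y is the line along which they close (so a half turn about z gives the same grasp; the last joint's range is limited). The gripper opens to 85 mm and grips with 20 to 120 N. Pads are 22 mm wide; open, the fingers measure 114 mm over their backs; the gripper's body (76 mm by 85 mm) begins 54 mm behind the grasp point. The pads swing forward as they close: fully open they stand 13 mm farther back than shut.
Start: joints at [-1.221, 0.689, -0.195, 1.565, 0.157, 0.902, -0.215], TCP at [0.194, 0.594, 0.239] pointing down, gripper open.
Joint ranges: [-3.01, 3.01], [-0.46, 2.08], [-1.47, 1.51], [0.13, 2.56], [-1, 4.14], [0.04, 2.09], [-2.66, 2.66]. Speed limits (rad/s): [2.57, 2.57, 3.14, 3.14, 3.14, 3.14, 3.14].

INTERFACE

Orientations are given as a unit quaternion [x, y, z, w].
In Python, from bench import * gives the robot as it stands. The module is installed in compiled form; this text tells all that it offers.
- The arm moves only by the tool arm_command, never from a script. Its argument "increments" is one flat list of numbers, 6 for each row, row after row: the shift along the tool's x, y, z in mm, then the turn, a rotation vector about the tool's x, y, z in degrees. In form: [dx, dy, dz, wx, wy, wz, dx, dy, dz, wx, wy, wz, ...]. A call has 1 to 12 rows; each row is the pose to reach, as a shift and turn from the pose commanded when the call began, along the tool's axes at that moment; what a row does not reach only later rows make up. A row lasts 1/12 s, in which the tool goes at most 41.7 mm and 7.16 degrees, less where a joint would pass 70% of its speed; a pose out of reach is approached as far as the arm can. A call with a gripper value outside its range is refused whole. "fingers" is the gripper's target within -1 to 1 (shut at 1, half-way at 0, fully open at -1), set as the call begins (left out, the last holds). The fingers move at their own pace and stop on an object; "newtons" is the grip in N (left out, the last holds). Time passes only in rows, so rows that repeat a pose let the fingers close. It gives the time, the measured TCP pose, the force, the opening and the grip force at its end, in the units of the state.
- state(): the state, without advancing time (a new reading comes with each control period).
- grab_frame(name): name is "scene" or "top"; returns a dict with "img" (400x640x3 uint8, red, green, blue), "depth" (400x640 float32, m along the optical axis (not along the pixel's ray), 0 where there is no reading), "vertical_fov" (degrees; the focal length in pixels is half the picture's height over the tangent of half this angle, whatever the lens; pixels are square), "cx", "cy" (the principal point, pixels), "origin" and "rotation" of the camera in the world. Camera axes: x right, y up, looking along -z (the intrinsics and any distortion apply to the point x, -y, -z); pixel columns grow to the right and rows downward; lengths in m; the calibration is good to about 2 mm. A picture is of the moment at which its call begins.
- sign_off(): hands the job in; it is judged then, once.
The state is a dict: "t": time; "joint_positions": joint angles; "joint_velocities": joint speeds; "joint_efforts": joint torques, N m; "tool_pos": TCP position; "ee_rot": TCP orientation; "contact_force": force on the tool from outside, world axes, zero at the start; "moment": the same for the moment, N m; "width": finger opening in m; "grasp_force": force on a finger pad.
Only numpy, scipy, OpenCV 4.12 (cv2) and the standard library are available. Lean on these libraries where they do the work, as an engineer would, in place of code of your own. Each camera call takes 0.05 s, during which the arm holds its last target. There are 200 camera calls.

TASK

Run a fingertip lightly along the curved row of the food-colour palette from the red well to the blue one, pushing the open lids shut one after another in that order, so that all four lie flat. Do not shift or lift the palette, do not press hard on it, and leave the two stamps and the cake as they stand.

Things in the scene. Friction and masses are not known exactly. Their poses are not given: they have to be found in the camera images.
- palette: cream food-colour palette, 0.9 kg, loose on the bench: a bar 245 mm long, 49 wide, 24 high, bent along a 220 mm arc, four wells in a row. Origin: middle of the row, underside; z up; the row's middle line passes it along y (red end +y, blue end -y), both ends curve toward -x (arc centre x = -220 mm). Deck flat, 24 mm up, flush with shut lids; it ends 36 mm past the end wells' centres.
- well_red (a point): centre of the red well's mouth, at deck height (24 mm above the bench), number 1 of the row, at palette x -13, y 74 mm. In the well lies a red tablet. Centres are 50 mm apart along the arc.
- well_yellow (a point): centre of the yellow well's mouth, at deck height (24 mm above the bench), number 2 of the row, at palette x -1, y 25 mm. In the well lies a yellow tablet. Centres are 50 mm apart along the arc.
- well_green (a point): centre of the green well's mouth, at deck height (24 mm above the bench), number 3 of the row, at palette x -1, y -25 mm. In the well lies a green tablet. Centres are 50 mm apart along the arc.
- well_blue (a point): centre of the blue well's mouth, at deck height (24 mm above the bench), number 4 of the row, at palette x -13, y -74 mm. In the well lies a blue tablet. Centres are 50 mm apart along the arc.
- lid_red (a joint): angle of the red well's lid, a teal plate 33x36x3 mm with a red dot: 0 shut flat, flush with the deck; 1.57 upright; 1.9 fully open. Hinge across the row, 17.5 mm before the well's centre toward the red end, 1.5 mm under the deck's top: pushing the lid toward the blue end and down shuts it. Stays where left (stiff hinge: under 1 N at its free edge, up to 3 N just above the deck).
- lid_yellow (a joint): angle of the yellow well's lid, a teal plate 33x36x3 mm with a yellow dot: 0 shut flat, flush with the deck; 1.57 upright; 1.9 fully open. Hinge across the row, 17.5 mm before the well's centre toward the red end, 1.5 mm under the deck's top: pushing the lid toward the blue end and down shuts it. Stays where left (stiff hinge: under 1 N at its free edge, up to 3 N just above the deck).
- lid_green (a joint): angle of the green well's lid, a teal plate 33x36x3 mm with a green dot: 0 shut flat, flush with the deck; 1.57 upright; 1.9 fully open. Hinge across the row, 17.5 mm before the well's centre toward the red end, 1.5 mm under the deck's top: pushing the lid toward the blue end and down shuts it. Stays where left (stiff hinge: under 1 N at its free edge, up to 3 N just above the deck).
- lid_blue (a joint): angle of the blue well's lid, a teal plate 33x36x3 mm with a blue dot: 0 shut flat, flush with the deck; 1.57 upright; 1.9 fully open. Hinge across the row, 17.5 mm before the well's centre toward the red end, 1.5 mm under the deck's top: pushing the lid toward the blue end and down shuts it. Stays where left (stiff hinge: under 1 N at its free edge, up to 3 N just above the deck).
- stamp_a: wooden hand stamp standing upright on its red foot, 27 mm across, 77 mm tall, about 100 mm behind the palette (palette +x), near its red end; bystander. Origin: centre of its underside
- stamp_b: wooden hand stamp standing upright on its red foot, 27 mm across, 77 mm tall, about 100 mm behind the palette (palette +x), near its blue end; bystander. Origin: centre of its underside
- cake: pink flower-shaped cake, 61x66x25 mm, about 110 mm behind the middle of the palette (palette +x); bystander. Origin: centre of its underside

How it is judged:
On the way, in this order (a step that is already met when the one before it is completed fails the run):
1. the red lid is shut, before the next (value of joint lid_red below 0.13 rad), for 0.05 s.
2. the yellow lid is shut, before the next (value of joint lid_yellow below 0.13 rad), for 0.05 s.
3. the green lid is shut, before the next (value of joint lid_green below 0.13 rad), for 0.05 s.
4. the blue lid is shut, before the next (value of joint lid_blue below 0.13 rad), for 0.05 s.
At the end, for the whole second after the job is handed in: all four lids shut (within 0.13 rad of flat), the palette at rest, its ends within 20 mm of where they were and its underside within 6 mm of the bench; both stamps and the cake upright within 15 mm of where they stood (value of joint each of lid_red, lid_yellow, lid_green, lid_blue below 0.13 rad and distance of each of well_red, well_blue from where it was at the start of the episode below 0.02 m and height (world z) of palette below 0.006 m and linear speed of palette below 0.02 m/s and distance of each of stamp_a, stamp_b, cake from where it was at the start of the episode below 0.015 m and angle between each of stamp_a, stamp_b, cake's own z axis and vertical below 0.2 rad); the robot touches nothing.
It fails at once if the palette is shifted by more than 20 mm (distance of any of well_red, well_blue from where it was at the start of the episode above 0.02 m).
It fails at once if the palette is lifted by more than 6 mm (height (world z) of palette above 0.006 m).
It fails at once if the arm or gripper presses on the palette with more than 30 N (contact force between the arm and palette above 30 N).
It fails at once if the fingers press on the palette with more than 30 N (contact force between the fingers and palette above 30 N).
It fails at once if a stamp or the cake is moved by more than 15 mm (distance of any of stamp_a, stamp_b, cake from where it was at the start of the episode above 0.015 m).
It also fails if it takes over 48 s, if anything falls off the work surface, if the arm or the gripper's body presses on something with over 40 N, if the wrist force passes 120 N, or if a joint passes its speed limit or range.

## Working session

There is one attempt and no reset: what is moved stays moved. The work goes in short steps, Python scripts to look and compute and a tool call to move; the robot and the scene stay as the last step left them, time stands still between calls to the robot, and variables do not carry over. Pictures are saved under pics/ and viewed, at most 10 in all, crops included, and the job is handed in when it is done.

Besides the shell and the picture viewer there is one more tool, called after "Call:" by a JSON object that holds its "fn" and its "kwargs", one argument or row to a line. arm_command: Moves the arm, as the interface text tells. Its arguments: {"type":"object","properties":{"increments":{"type":"array"},"fingers":{"type":"number"},"newtons":{"type":"number"}},"required":["increments"]}

```bash
mkdir -p pics; python3 - <<'E'
from bench import *
import cv2,numpy as np,pickle
d={}
for n in("scene","top"):
    f=grab_frame(n);d[n]=f
    cv2.imwrite(f"pics/{n}0.png",f["img"][:,:,::-1])
    print(n,f["vertical_fov"],f["cx"],f["cy"],f["origin"],f["rotation"],[k for k in f])
pickle.dump(d,open("f0.pkl","wb"))
s=state();print(s)
E
```

```text
scene 46.23602543821975 319.4290802615932 200.52401421098 [ 0.22368482 -0.37094913  0.43049293] [ 0.52330476 -0.12400565 -0.20274824  0.81833238] ['img', 'depth', 'vertical_fov', 'cx', 'cy', 'origin', 'rotation']
top 55.94771313578311 317.80156008928714 196.30474206732734 [0.41337954 0.35943992 0.90382811] [-0.05960059  0.07183417  0.71189156 -0.69605893] ['img', 'depth', 'vertical_fov', 'cx', 'cy', 'origin', 'rotation']
{'t': 0.1, 'joint_positions': array([-1.22120785,  0.68993253, -0.19450567,  1.56624332,  0.1573282 ,
        0.90248243, -0.21509999]), 'joint_velocities': array([-7.51494926e-04, -5.27638702e-04, -1.19487462e-03,  3.45301481e-06,
       -6.72694817e-04, -8.00511420e-04,  1.06995349e-03]), 'joint_efforts': array([-3.57757614e-03, -5.40602660e+01, -1.27156310e+00, -1.58985347e+01,
        9.37189674e-03,  4.35813650e-03, -9.91854385e-07]), 'tool_pos': array([0.19398245, 0.59353809, 0.23854275]), 'ee_rot': array([ 1.57197901e-01,  9.87566768e-01, -8.34378773e-04, -5.82043687e-05]), 'contact_force': array([ 0.58070129, -0.05735522,  0.08850098]), 'moment': array([ 0.0208436 , -0.01676473, -0.0160897 ]), 'grasp_force': 0.0, 'width': 0.08557067611777375}
```

View pics/scene0.png

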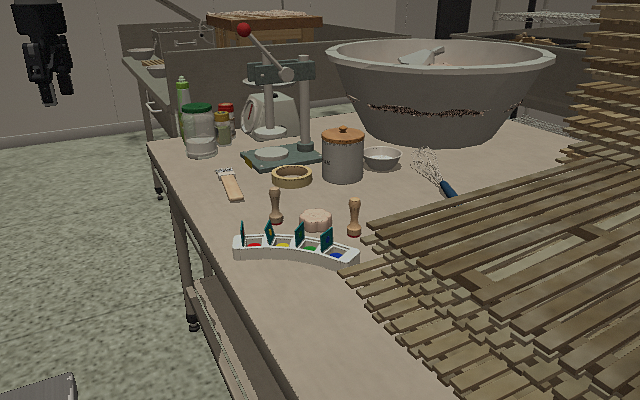

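View pics/top0.png

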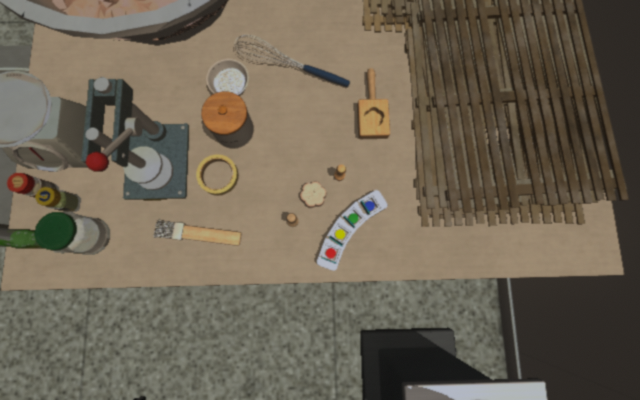

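The scene view shows the palette at about (235–358, 235–265) with four open lids, hinges on the red side. In the top view the wells are red (331,253), yellow (340,234), green (353,217) and blue (369,205). The stamps are at (291,219) and (340,172), and the cake is at (313,194).

```bash
cat > h.py <<'E'
import numpy as np,cv2,pickle
from scipy.spatial.transform import Rotation as R
def rays(f,uv):
    uv=np.atleast_2d(uv).astype(float);F=200/np.tan(np.radians(f["vertical_fov"]/2))
    d=np.c_[(uv[:,0]-f["cx"])/F,-(uv[:,1]-f["cy"])/F,-np.ones(len(uv))]
    q=np.array(f["rotation"]);M=q if q.ndim==2 else R.from_quat(q).as_matrix()
    return np.array(f["origin"]),d@M.T
def onz(f,uv,z):
    o,d=rays(f,uv);return o+d*((z-o[2])/d[:,2])[:,None]
def dep(f,uv):
    o,d=rays(f,uv);uv=np.atleast_2d(uv).astype(int);return o+d*f["depth"][uv[:,1],uv[:,0]][:,None]
def masks(f):
    h=cv2.cvtColor(f["img"],cv2.COLOR_RGB2HSV)
    g=lambda a,b,s=120,v=60:cv2.inRange(h,(a,s,v),(b,255,255))
    return h,dict(red=g(0,6,170),yellow=g(24,33,150),green=g(50,75,150),blue=g(108,128,130))
E
python3 - <<'E'
from h import *
d=pickle.load(open("f0.pkl","rb"))
for n,(x0,y0,x1,y1) in dict(top=(300,180,400,280),scene=(220,205,370,275)).items():
    f=d[n];h,m=masks(f);print(n)
    for c,k in m.items():
        nn,l,s,ce=cv2.connectedComponentsWithStats(k)
        for i in range(1,nn):
            u,v=ce[i]
            if x0<u<x1 and y0<v<y1 and s[i,4]>3:
                print(c,ce[i].round(1),s[i,4],"z.01:",onz(f,ce[i],.010)[0].round(4),"dep",dep(f,ce[i].round())[0].round(4))
    cv2.imwrite(f"pics/c{n}.png",cv2.resize(f["img"][y0:y1,x0:x1,::-1],None,fx=5.2,fy=5.2,interpolation=cv2.INTER_NEAREST))
f=d["top"];h,_=masks(f)
print("bench",dep(f,[[300,260],[380,250],[260,200],[400,180]]).round(4))
k=cv2.inRange(h,(0,0,150),(180,60,255))
nn,l,s,ce=cv2.connectedComponentsWithStats(k)
for i in range(1,nn):
    if 300<ce[i][0]<400 and 180<ce[i][1]<280 and s[i,4]>20:print("deck",ce[i],s[i]); 
E
```

```text
top
red [330.3 252.8] 61 z.01: [0.4458 0.3157 0.01  ] dep [0.4453 0.3165 0.0111]
yellow [339.9 233.9] 72 z.01: [0.4897 0.2916 0.01  ] dep [0.4892 0.2916 0.0125]
green [352.7 218.1] 52 z.01: [0.5267 0.2597 0.01  ] dep [0.5266 0.2592 0.0128]
blue [369.5 205.3] 57 z.01: [0.5568 0.2179 0.01  ] dep [0.5568 0.2198 0.0149]
scene
red [258.  244.2] 9 z.01: [0.4569 0.3221 0.01  ] dep [0.4558 0.3187 0.0125]
yellow [269. 231.] 5 z.01: [0.4925 0.3584 0.01  ] dep [0.4715 0.3016 0.0428]
yellow [282.7 244.3] 32 z.01: [0.4954 0.3009 0.01  ] dep [0.4948 0.298  0.0123]
green [309.7 248. ] 31 z.01: [0.5321 0.2667 0.01  ] dep [0.5305 0.2625 0.0126]
blue [327.1 239.3] 15 z.01: [0.5734 0.2792 0.01  ] dep [0.5489 0.2343 0.0397]
blue [335.8 254.7] 43 z.01: [0.5612 0.2257 0.01  ] dep [0.5586 0.2204 0.013 ]
bench [[ 4.310e-01  3.874e-01  8.000e-04]
 [ 4.500e-01  1.965e-01  1.000e-04]
 [ 5.774e-01  4.826e-01 -1.000e-03]
 [ 6.200e-01  1.377e-01  6.000e-04]]
deck [310.34782609 187.56521739] [305 184  12   9  46]
deck [349.20297398 229.19033457] [ 317  189   72   83 1345]
```

View pics/ctop.png

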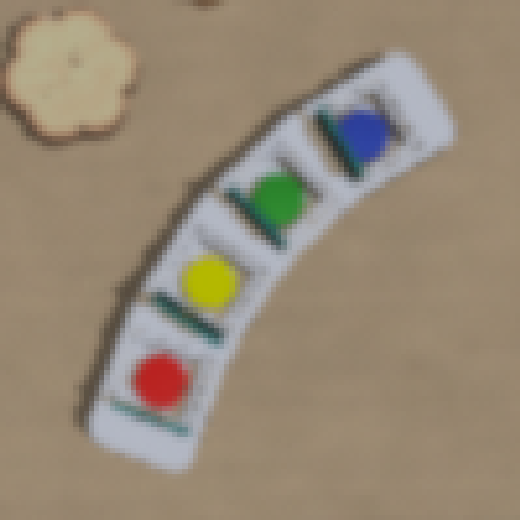

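View pics/cscene.png

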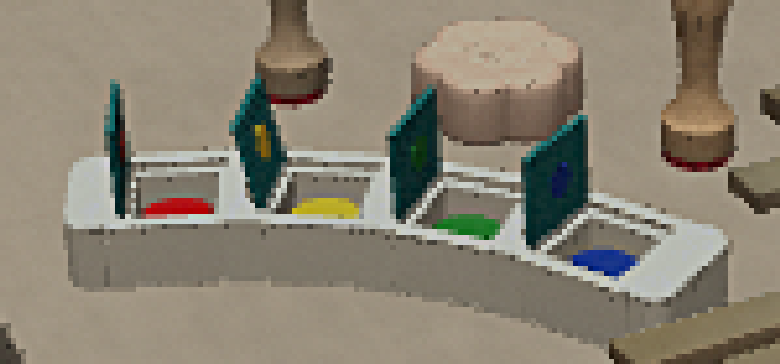

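```bash
cat >> h.py <<'E'
W=np.array([[-13,74],[-1,25],[-1,-25],[-13,-74]])/1e3
def fit(P):
    a=W-W.mean(0);b=P-P.mean(0);th=np.arctan2((a[:,0]*b[:,1]-a[:,1]*b[:,0]).sum(),(a*b).sum())
    M=np.array([[np.cos(th),-np.sin(th)],[np.sin(th),np.cos(th)]]);t=P.mean(0)-M@W.mean(0)
    return th,M,t,P-(W@M.T+t)
def arc(s):  # palette point at arc length s (m, + toward red), and travel heading (toward blue)
    a=s/.22;return np.array([.22*np.cos(a)-.22,.22*np.sin(a)]),a
E
python3 - <<'E'
from h import *
d=pickle.load(open("f0.pkl","rb"));f=d["top"];h,m=masks(f)
P=[]
for c,(u,v) in dict(red=(330.3,252.8),yellow=(339.9,233.9),green=(352.7,218.1),blue=(369.5,205.3)).items():P.append(onz(f,(u,v),.0125)[0][:2])
th,M,t,r=fit(np.array(P));print(np.degrees(th),t.round(4),(r*1e3).round(1))
# deck silhouette check: rays on z=24mm, palette coords
hh,_=masks(f);k=cv2.inRange(hh,(0,0,150),(180,60,255));n,l,s,c=cv2.connectedComponentsWithStats(k)
i=[i for i in range(1,n) if abs(c[i][0]-349)<2 and s[i,4]>1000][0]
v,u=np.nonzero(l==i);q=(onz(f,np.c_[u,v],.024)[:,:2]-t)@M
rad=np.hypot(q[:,0]+.22,q[:,1])-.22;sa=.22*np.arctan2(q[:,1],q[:,0]+.22)
print("deck radial",np.percentile(rad,[1,99]).round(4),"arc",sa.min().round(4),sa.max().round(4),"expect -.0245 .0245, -.111 .111")
for nm,(x0,y0,x1,y1) in dict(top=(300,180,400,280),scene=(220,205,370,275)).items():
    g=d[nm];hs,_=masks(g);k=cv2.inRange(hs,(78,90,20),(100,255,255));k2=np.zeros_like(k);k2[y0:y1,x0:x1]=k[y0:y1,x0:x1]
    n,l,s,c=cv2.connectedComponentsWithStats(k2)
    for i in range(1,n):
        if s[i,4]<6:continue
        v,u=np.nonzero(l==i);p=dep(g,np.c_[u,v]);p=p[(p[:,2]>.02)&(p[:,2]<.065)]
        if len(p)<4:continue
        q=(p[:,:2]-t)@M;sa=.22*np.arctan2(q[:,1],q[:,0]+.22)*1e3;z=p[:,2]*1e3
        print(nm,c[i].round(),len(p),"z",z.min().round(),z.max().round(),"s low",np.median(sa[z<np.percentile(z,30)]).round(1),"s high",np.median(sa[z>np.percentile(z,80)]).round(1))
print("hinges at s",[92.5,42.5,-7.5,-57.5])
p,a=arc(.140);print("bench touch pt",M@p+t)
E
```

```text
48.69559815024754 [0.5091 0.2767] [[ 0.8  0.1]
 [-0.2 -0.7]
 [-0.9  0.5]
 [ 0.3  0.1]]
deck radial [-0.0265  0.0246] arc -0.1156 0.1156 expect -.0245 .0245, -.111 .111
top [365. 207.] 16 z 53.0 59.0 s low -55.0 s high -55.1
top [350. 222.] 10 z 54.0 58.0 s low -6.6 s high -5.9
scene [242. 233.] 51 z 25.0 57.0 s low 91.9 s high 92.5
scene [269. 232.] 118 z 23.0 55.0 s low 42.6 s high 48.2
scene [299. 234.] 140 z 24.0 56.0 s low -8.6 s high -7.1
scene [326. 239.] 185 z 24.0 56.0 s low -58.1 s high -57.0
hinges at s [92.5, 42.5, -7.5, -57.5]
bench touch pt [0.38250014 0.330655  ]
```

```bash
cat >> h.py <<'E'
TH,T=np.radians(48.70),np.array([.5091,.2767])
MM=np.array([[np.cos(TH),-np.sin(TH)],[np.sin(TH),np.cos(TH)]])
def target(slead,ztcp):   # slead in mm = leading pad edge (11 mm blue-ward of TCP), ztcp mm
    s=(slead+11)/1e3;p,a=arc(s);xy=MM@p+T;t=TH+np.pi/2+a
    x=np.array([np.cos(t),np.sin(t),0]);z=np.array([0,0,-1.]);return np.r_[xy,ztcp/1e3],np.c_[x,np.cross(z,x),z]
def inc(st,wps):
    p0=np.array(st["tool_pos"]);R0=R.from_quat(st["ee_rot"]).as_matrix()
    for w in wps:
        p,Q=target(*w);print(w,((p-p0)@R0*1e3).round(1),R.from_matrix(R0.T@Q).as_rotvec(degrees=True).round(1))
E
python3 - <<'E'
from bench import *
from h import *
inc(state(),[(130,180),(98,120),(98,60)])
E
```

```text
(130, 180) [-259.8 -191.5   58.9] [ -0.1  -0.  -13.5]
(98, 120) [-291.3 -186.2  118.9] [-0.1  0.  -5.2]
(98, 60) [-291.3 -186.1  178.9] [-0.1  0.  -5.2]
```

Call:
{"fn": "arm_command", "kwargs": {
  "increments": [-15, -10, 6, 0, 0, 0, -45, -29, 18, 0, 0, -1, -75, -48, 31, 0, 0, -1, -105, -67, 43, 0, 0, -2, -135, -86, 55, 0, 0, -2, -165, -105, 67, 0, 0, -3, -195, -125, 80, 0, 0, -3, -225, -144, 92, 0, 0, -4, -255, -163, 104, 0, 0, -5, -278, -178, 113, 0, 0, -5, -291, -186, 119, 0, 0, -5, -291, -186, 119, 0, 0, -5],
  "fingers": 1,
  "newtons": 20
}}

```text
t: 1.1
tool_pos: [0.4154, 0.3215, 0.1187]
ee_rot: [0.118, 0.993, -0.003, -0.0]
contact_force: [0.6, -1.0, -0.3]
width: 0.0001
grasp_force: 0.0
```

```bash
python3 - <<'E'
from bench import *
from h import *
f=grab_frame("scene");cv2.imwrite("pics/s1.png",cv2.resize(f["img"][100:280,180:420,::-1],None,fx=3.3,fy=3.3,interpolation=cv2.INTER_NEAREST))
pickle.dump(f,open("f1.pkl","wb"))
v,u=np.mgrid[100:280,180:420];p=dep(f,np.c_[u.ravel(),v.ravel()])
s=state();tp=s["tool_pos"];print(tp,s["ee_rot"].round(4))
near=p[(np.hypot(p[:,0]-tp[0],p[:,1]-tp[1])<.03)&(p[:,2]>.065)];print(len(near),np.sort(near[:,2])[:15].round(4))
low=near[near[:,2]<tp[2]];
R0=R.from_quat(s["ee_rot"]).as_matrix();q=(low-tp)@R0*1e3;print(np.percentile(q,[2,50,98],axis=0).round(1))
inc(s,[(98,60)])
E
```

```text
[0.41384149 0.32464623 0.11947608] [ 1.161e-01  9.932e-01 -1.100e-03 -3.000e-04]
583 [0.1091 0.11   0.1105 0.1106 0.1107 0.1113 0.1115 0.1118 0.1118 0.1118
 0.1119 0.1121 0.1121 0.1122 0.1122]
[[-13.  -15.    0.4]
 [ -2.7  -8.6   5. ]
 [  7.9  -5.5   9.4]]
(98, 60) [ 1.   1.1 59.5] [-0.1 -0.  -0.4]
```

View pics/s1.png

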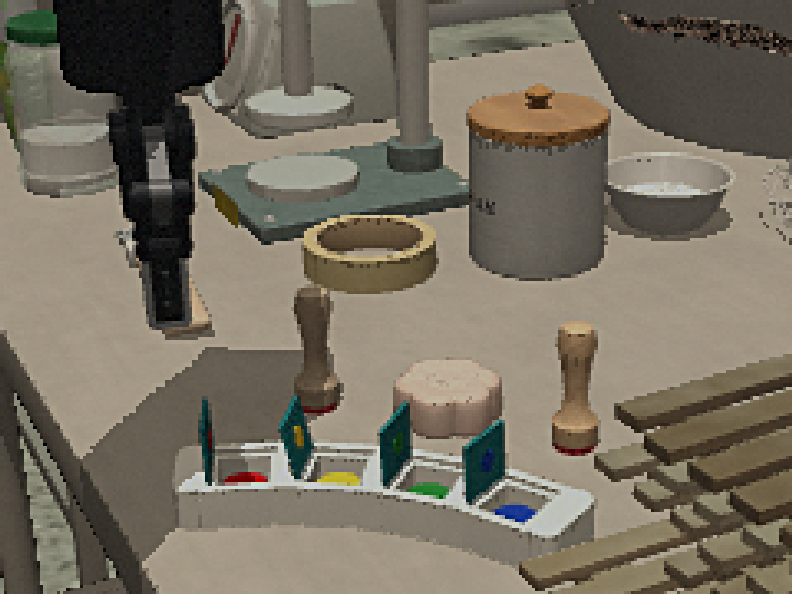

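The shut fingers hang over the red end, at crop (170,325). Their tip is about 8–9 mm ahead of the TCP, and the palette is untouched. Next I descend and feel for the deck.

Call:
{"fn": "arm_command", "kwargs": {
  "increments": [1, 1, 12, 0, 0, 0, 1, 1, 30, 0, 0, 0, 1, 1, 50, 0, 0, 0, 1, 1, 68, 0, 0, 0, 1, 1, 79, 0, 0, 0, 1, 1, 83, 0, 0, 0, 1, 1, 84, 0, 0, 0, 1, 1, 84, 0, 0, 0, 1, 1, 84, 0, 0, 0]
}}

```text
t: 1.9
tool_pos: [0.4125, 0.3289, 0.0371]
ee_rot: [0.114, 0.994, 0.001, 0.0]
contact_force: [0.3, 0.4, 0.4]
width: -0.0001
grasp_force: 0.0
```

Call:
{"fn": "arm_command", "kwargs": {
  "increments": [0, 0, 0.5, 0, 0, 0, 0, 0, 1, 0, 0, 0, 0, 0, 1.5, 0, 0, 0, 0, 0, 2, 0, 0, 0, 0, 0, 2, 0, 0, 0, 0, 0, 2, 0, 0, 0]
}}

```text
t: 2.4
tool_pos: [0.4122, 0.3281, 0.0343]
ee_rot: [0.114, 0.993, 0.0, 0.0]
contact_force: [-0.4, -0.4, -0.1]
width: -0.0001
grasp_force: 0.0
```

```bash
python3 - <<'E'
from bench import *
from h import *
s=state();print(s["tool_pos"],s["contact_force"],target(98,33)[0]);inc(s,[(98,32)])
E
```

```text
[0.41221705 0.32811913 0.03432483] [-0.36537834 -0.37801057 -0.14141542] [0.41306161 0.32585859 0.033     ]
(98, 32) [-1.3 -2.   2.3] [ 0.   0.  -0.2]
```

Call:
{"fn": "arm_command", "kwargs": {
  "increments": [0, 0, 0.5, 0, 0, 0, 0, 0, 1, 0, 0, 0, 0, 0, 1, 0, 0, 0]
}}

```text
t: 2.65
tool_pos: [0.4121, 0.3281, 0.0332]
ee_rot: [0.114, 0.993, -0.0, -0.0]
contact_force: [0.6, -0.1, -0.3]
width: 0.0002
grasp_force: 0.0
```

Call:
{"fn": "arm_command", "kwargs": {
  "increments": [0, 0, 0.5, 0, 0, 0, 0, 0, 1, 0, 0, 0, 0, 0, 1, 0, 0, 0]
}}

```text
t: 2.9
tool_pos: [0.4121, 0.3281, 0.0322]
ee_rot: [0.114, 0.993, -0.0, -0.0]
contact_force: [0.5, 0.5, -0.1]
width: 0.0002
grasp_force: 0.0
```

Call:
{"fn": "arm_command", "kwargs": {
  "increments": [0, 0, 0.5, 0, 0, 0, 0, 0, 0.5, 0, 0, 0]
}}

```text
t: 3.07
tool_pos: [0.4122, 0.3281, 0.0321]
ee_rot: [0.114, 0.993, 0.0, 0.0]
contact_force: [-0.2, -0.6, 2.5]
width: 0.0
grasp_force: 1.8
```

Call:
{"fn": "arm_command", "kwargs": {
  "increments": [0, 0, 0.5, 0, 0, 0, 0, 0, 0.5, 0, 0, 0]
}}

```text
t: 3.23
tool_pos: [0.4122, 0.3282, 0.0321]
ee_rot: [0.114, 0.993, 0.0, 0.0]
contact_force: [-1.1, -0.5, 8.9]
width: 0.0001
grasp_force: 4.4
```

Call:
{"fn": "arm_command", "kwargs": {
  "increments": [0, 0, 0.5, 0, 0, 0, 0, 0, 0.5, 0, 0, 0]
}}

```text
t: 3.4
tool_pos: [0.4122, 0.3282, 0.032]
ee_rot: [0.114, 0.993, 0.0, 0.0]
contact_force: [-1.9, -0.8, 13.0]
width: 0.0002
grasp_force: 6.7
```

```bash
python3 - <<'E'
from bench import *
from h import *
s=dict(state());s["tool_pos"]=np.r_[s["tool_pos"][:2],.0307]
inc(s,[(100,50),(96,50),(92,50),(88,48),(84,45),(80,42),(76,39),(72,36),(68,34.5),(64,33.5),(60,33)])
E
```

```text
(100, 50) [  0.6  -2.  -19.3] [ 0.   0.  -0.7]
(96, 50) [ -3.4  -2.  -19.3] [0.  0.  0.3]
(92, 50) [ -7.4  -2.1 -19.3] [0.  0.  1.4]
(88, 48) [-11.4  -2.2 -17.3] [0.  0.  2.4]
(84, 45) [-15.4  -2.4 -14.3] [0.  0.  3.5]
(80, 42) [-19.4  -2.7 -11.3] [0.  0.  4.5]
(76, 39) [-23.4  -3.1  -8.3] [0.  0.  5.6]
(72, 36) [-27.3  -3.5  -5.3] [0.  0.  6.6]
(68, 34.5) [-31.3  -4.   -3.8] [0.  0.  7.6]
(64, 33.5) [-35.3  -4.6  -2.8] [0.  0.  8.7]
(60, 33) [-39.2  -5.2  -2.3] [0.  0.  9.7]
```

Call:
{"fn": "arm_command", "kwargs": {
  "increments": [1, -1, -10, 0, 0, 0, 1, -2, -19, 0, 0, 0, -3, -2, -19, 0, 0, 0, -7, -2, -19, 0, 0, 1, -11, -2, -17, 0, 0, 2, -15, -2, -14, 0, 0, 3, -19, -3, -11, 0, 0, 4, -23, -3, -8, 0, 0, 6, -27, -3.5, -5, 0, 0, 7, -31, -4, -4, 0, 0, 8, -35, -4.5, -3, 0, 0, 9, -39, -5, -2.3, 0, 0, 10]
}}

```text
t: 4.4
tool_pos: [0.4494, 0.3143, 0.0329]
ee_rot: [0.201, 0.98, -0.0, -0.0]
contact_force: [0.4, -0.9, 0.8]
width: -0.0001
grasp_force: 0.1
```

Call:
{"fn": "arm_command", "kwargs": {
  "increments": [0, 0, 0, 0, 0, 0, 0, 0, 0, 0, 0, 0]
}}

```text
t: 4.57
tool_pos: [0.4493, 0.3143, 0.0331]
ee_rot: [0.2, 0.98, 0.0, 0.0]
contact_force: [-0.8, -0.5, -0.6]
width: 0.0002
grasp_force: 0.0
```

```bash
python3 - <<'E'
from bench import *
from h import *
s=state();print(s["tool_pos"],s["contact_force"],target(60,33)[0])
f=grab_frame("scene");cv2.imwrite("pics/s2.png",cv2.resize(f["img"][180:280,210:370,::-1],None,fx=5,fy=5,interpolation=cv2.INTER_NEAREST))
inc(s,[(60,50),(55,50),(50,50),(46,50),(42,49),(38,47),(34,45),(30,42),(26,39),(22,36),(18,34.5),(14,33.5),(10,33)])
E
```

```text
[0.44934379 0.3142775  0.03312141] [-0.79346486 -0.53886799 -0.60374567] [0.44918523 0.31421826 0.033     ]
(60, 50) [  0.1  -0.1 -16.9] [ 0.   0.  -0.3]
(55, 50) [ -4.9  -0.1 -16.9] [0. 0. 1.]
(50, 50) [ -9.9  -0.3 -16.9] [0.  0.  2.3]
(46, 50) [-13.9  -0.5 -16.9] [0.  0.  3.3]
(42, 49) [-17.9  -0.8 -15.9] [0.  0.  4.4]
(38, 47) [-21.8  -1.1 -13.9] [0.  0.  5.4]
(34, 45) [-25.8  -1.5 -11.9] [0.  0.  6.5]
(30, 42) [-29.8  -2.   -8.9] [0.  0.  7.5]
(26, 39) [-33.8  -2.6  -5.9] [0.  0.  8.5]
(22, 36) [-37.7  -3.2  -2.9] [0.  0.  9.6]
(18, 34.5) [-41.6  -3.9  -1.4] [ 0.   0.  10.6]
(14, 33.5) [-45.6  -4.7  -0.4] [ 0.   0.  11.7]
(10, 33) [-49.5  -5.5   0.1] [ 0.   0.  12.7]
```

View pics/s2.png

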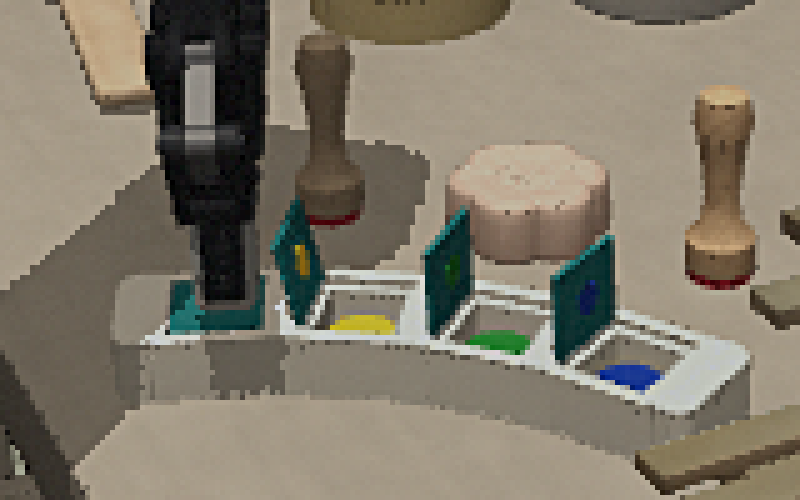

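The red lid lies flat at crop (215,305). The other three still stand and the palette has not moved. Next is the yellow lid.

Call:
{"fn": "arm_command", "kwargs": {
  "increments": [0, 0, -10, 0, 0, 0, -5, 0, -17, 0, 0, 1, -10, 0, -17, 0, 0, 2, -14, -0.5, -17, 0, 0, 3, -18, -1, -16, 0, 0, 4, -22, -1, -14, 0, 0, 5, -26, -1.5, -12, 0, 0, 6, -30, -2, -9, 0, 0, 7, -34, -2.5, -6, 0, 0, 8, -38, -3, -3, 0, 0, 9, -42, -4, -1.5, 0, 0, 11, -46, -5, -0.5, 0, 0, 12]
}}

```text
t: 5.62
tool_pos: [0.4895, 0.2915, 0.0331]
ee_rot: [0.303, 0.953, -0.0, -0.0]
contact_force: [-0.3, -0.0, 0.4]
width: 0.0001
grasp_force: 0.1
```

Call:
{"fn": "arm_command", "kwargs": {
  "increments": [-4, -0.5, 0.5, 0, 0, 1, -4, -0.5, 0.5, 0, 0, 1, -4, -0.5, 0.5, 0, 0, 1]
}}

```text
t: 5.87
tool_pos: [0.4927, 0.2888, 0.0331]
ee_rot: [0.31, 0.951, 0.0, 0.0]
contact_force: [-1.0, -0.2, -0.3]
width: -0.0006
grasp_force: 0.0
```

```bash
python3 - <<'E'
from bench import *
from h import *
s=state();print(s["tool_pos"],s["contact_force"],target(10,33)[0])
f=grab_frame("scene");cv2.imwrite("pics/s3.png",cv2.resize(f["img"][180:280,210:370,::-1],None,fx=5,fy=5,interpolation=cv2.INTER_NEAREST))
inc(s,[(10,50),(5,50),(0,50),(-4,50),(-8,50),(-12,48),(-16,45),(-20,42),(-24,39),(-28,36),(-32,34.5),(-36,33.5),(-40,33)])
E
```

```text
[0.49265896 0.28881808 0.03314576] [-0.98996775 -0.24328601 -0.30607125] [0.4926864 0.2897866 0.033    ]
(10, 50) [  0.5   0.8 -16.9] [ 0.   0.  -0.3]
(5, 50) [ -4.5   0.8 -16.9] [0. 0. 1.]
(0, 50) [ -9.5   0.6 -16.9] [0.  0.  2.3]
(-4, 50) [-13.4   0.4 -16.9] [0.  0.  3.3]
(-8, 50) [-17.4   0.2 -16.9] [0.  0.  4.4]
(-12, 48) [-21.4  -0.2 -14.8] [0.  0.  5.4]
(-16, 45) [-25.4  -0.6 -11.8] [0.  0.  6.5]
(-20, 42) [-29.4  -1.1  -8.8] [0.  0.  7.5]
(-24, 39) [-33.3  -1.6  -5.8] [0.  0.  8.6]
(-28, 36) [-37.3  -2.3  -2.8] [0.  0.  9.6]
(-32, 34.5) [-41.2  -3.   -1.3] [ 0.   0.  10.6]
(-36, 33.5) [-45.1  -3.8  -0.3] [ 0.   0.  11.7]
(-40, 33) [-49.1  -4.6   0.2] [ 0.   0.  12.7]
```

View pics/s3.png

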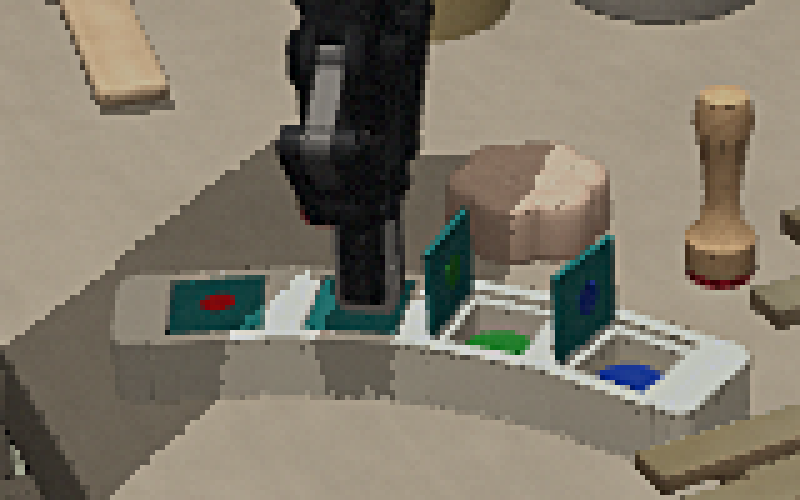

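The red lid (215,305) and yellow lid (360,305) are flat. Green and blue still stand and the palette is in place. Next is the green lid.

Call:
{"fn": "arm_command", "kwargs": {
  "increments": [0, 1, -10, 0, 0, 0, -4, 1, -17, 0, 0, 1, -9, 0.5, -17, 0, 0, 2, -13, 0.5, -17, 0, 0, 3, -17, 0, -17, 0, 0, 4, -21, 0, -15, 0, 0, 5, -25, -0.5, -12, 0, 0, 6, -29, -1, -9, 0, 0, 7, -33, -1.5, -6, 0, 0, 8, -37, -2, -3, 0, 0, 10, -41, -3, -1.5, 0, 0, 11, -45, -4, -0.5, 0, 0, 12]
}}

```text
t: 6.92
tool_pos: [0.5264, 0.2589, 0.0331]
ee_rot: [0.408, 0.913, -0.0, -0.0]
contact_force: [-0.1, 0.4, -0.0]
width: 0.0001
grasp_force: 0.1
```

Call:
{"fn": "arm_command", "kwargs": {
  "increments": [-4, -0.5, 0.5, 0, 0, 1, -4, -0.5, 0.5, 0, 0, 1, -4, -0.5, 0.5, 0, 0, 1]
}}

```text
t: 7.17
tool_pos: [0.5289, 0.2557, 0.0331]
ee_rot: [0.416, 0.909, -0.0, 0.0]
contact_force: [-0.2, 0.4, 0.7]
width: -0.0002
grasp_force: 0.0
```

```bash
python3 - <<'E'
from bench import *
from h import *
s=state();print(s["tool_pos"],s["contact_force"],target(-40,33)[0])
f=grab_frame("scene");cv2.imwrite("pics/s4.png",cv2.resize(f["img"][180:280,210:370,::-1],None,fx=5,fy=5,interpolation=cv2.INTER_NEAREST))
inc(s,[(-40,50),(-45,50),(-50,50),(-54,50),(-58,50),(-62,48),(-66,45),(-70,42),(-74,39),(-78,36),(-82,34.5),(-86,33.5),(-90,33)])
E
```

```text
[0.52891277 0.25568061 0.03313664] [-0.24667444  0.38460128  0.66970791] [0.52956394 0.25618147 0.033     ]
(-40, 50) [ -0.1   0.8 -16.9] [ 0.   0.  -0.3]
(-45, 50) [ -5.1   0.8 -16.9] [0. 0. 1.]
(-50, 50) [-10.    0.6 -16.9] [0.  0.  2.3]
(-54, 50) [-14.    0.4 -16.9] [0.  0.  3.4]
(-58, 50) [-18.    0.2 -16.9] [0.  0.  4.4]
(-62, 48) [-22.   -0.2 -14.9] [0.  0.  5.5]
(-66, 45) [-26.   -0.6 -11.9] [0.  0.  6.5]
(-70, 42) [-30.   -1.1  -8.9] [0.  0.  7.5]
(-74, 39) [-33.9  -1.6  -5.9] [0.  0.  8.6]
(-78, 36) [-37.9  -2.3  -2.9] [0.  0.  9.6]
(-82, 34.5) [-41.8  -3.   -1.4] [ 0.   0.  10.7]
(-86, 33.5) [-45.7  -3.8  -0.4] [ 0.   0.  11.7]
(-90, 33) [-49.6  -4.6   0.1] [ 0.   0.  12.7]
```

View pics/s4.png

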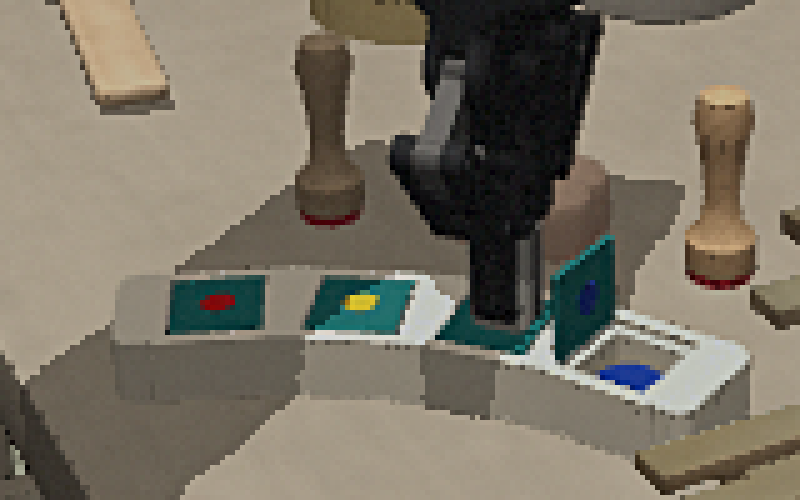

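Red and yellow are flat. Green lies under the fingertip at (500,320), almost flush, and blue still stands. I press green down 1 mm more, then do blue.

Call:
{"fn": "arm_command", "kwargs": {
  "increments": [0, 0, 0.7, 0, 0, 0, 0, 0, 1.2, 0, 0, 0, 0, 0, 1.2, 0, 0, 0]
}}

```text
t: 7.47
tool_pos: [0.5286, 0.2565, 0.0322]
ee_rot: [0.415, 0.91, 0.0, -0.0]
contact_force: [-1.1, 0.6, 1.9]
width: -0.0
grasp_force: 1.0
```

Call:
{"fn": "arm_command", "kwargs": {
  "increments": [0, 1, -11, 0, 0, 0, -5, 1, -18, 0, 0, 1, -10, 0.5, -18, 0, 0, 2, -14, 0.5, -18, 0, 0, 3, -18, 0, -18, 0, 0, 4, -22, 0, -16, 0, 0, 5, -26, -0.5, -13, 0, 0, 6, -30, -1, -10, 0, 0, 7, -34, -1.5, -7, 0, 0, 8, -38, -2, -4, 0, 0, 10, -42, -3, -2.5, 0, 0, 11, -46, -4, -1.5, 0, 0, 12]
}}

```text
t: 8.47
tool_pos: [0.5557, 0.2182, 0.0329]
ee_rot: [0.509, 0.861, -0.0, -0.0]
contact_force: [0.3, -0.3, -0.9]
width: 0.0
grasp_force: 0.1
```

Call:
{"fn": "arm_command", "kwargs": {
  "increments": [-4, -0.5, 0.5, 0, 0, 1, -4, -0.5, 1, 0, 0, 1, -4, -0.5, 1.5, 0, 0, 1, -4, -0.5, 1.5, 0, 0, 1]
}}

```text
t: 8.8
tool_pos: [0.5576, 0.2144, 0.0322]
ee_rot: [0.516, 0.857, -0.0, 0.0]
contact_force: [-0.8, -1.0, 1.1]
width: 0.0
grasp_force: 0.6
```

Call:
{"fn": "arm_command", "kwargs": {
  "increments": [0, 0, -8, 0, 0, 0, 0, 0, -30, 0, 0, 0, 0, 0, -60, 0, 0, 0, 0, 0, -95, 0, 0, 0, 0, 0, -125, 0, 0, 0, 0, 0, -145, 0, 0, 0, 0, 0, -150, 0, 0, 0, 0, 0, -150, 0, 0, 0, 0, 0, -150, 0, 0, 0]
}}

```text
t: 9.55
tool_pos: [0.5566, 0.2151, 0.1816]
ee_rot: [0.515, 0.857, -0.0, -0.0]
contact_force: [-0.2, 0.2, -0.6]
width: -0.0
grasp_force: 0.0
```

```bash
python3 - <<'E'
from bench import *
from h import *
s=state();print(s["t"],s["tool_pos"],s["contact_force"])
f=grab_frame("scene");cv2.imwrite("pics/s5.png",cv2.resize(f["img"][180:280,210:370,::-1],None,fx=5,fy=5,interpolation=cv2.INTER_NEAREST))
E
```

```text
9.55 [0.55662974 0.21508745 0.1815818 ] [-0.18305654  0.15730837 -0.56666042]
```

View pics/s5.png

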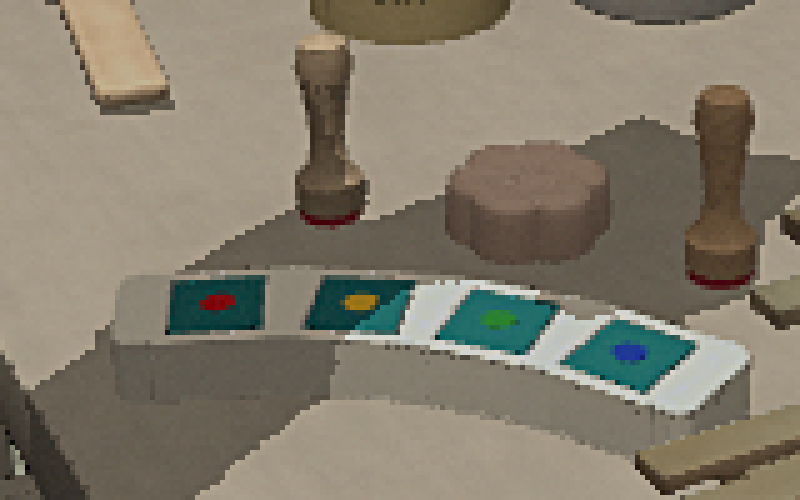

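All four lids are flat, with dots at (217,302), (360,302), (498,320) and (630,352). The palette, stamps and cake are where they stood, and the arm is clear.

```bash
python3 -c "
from bench import *
print(sign_off())"
```

```text
the job is handed in; nothing more can be done
None
```

All four lids were pushed shut in order from red to blue with light fingertip contact (13 N at most in the readings). The last picture shows them flat and the palette, stamps and cake undisturbed, and the job is handed in, though no verdict came back.

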